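# Put the gauge set away: zero it, shut its case and hasp it

## Robot

A 7-joint arm with a two-finger parallel gripper is mounted at the origin on the work surface. World frame = base frame: x ahead of the robot, y to its left, z up, the work surface at z = 0. Lengths are in mm, angles in rad, forces in N, time in s.
With the tool pointing down it reaches from about 400 to 875 mm from the base axis. Payload 4.4 kg.
Tool frame: the origin (TCP) lies midway between the tips of the shut fingers; the grasp point (between the pads) lies 19 mm behind it (ctrl.grip_point_offset is the distance from the TCP to the grasp point, in mm); z points along the fingers, y is the line along which they close (so a half turn about z gives the same grasp; the last joint's range is limited). The gripper opens to 85 mm and grips with 20 to 120 N. Pads are 22 mm wide; open, the fingers measure 114 mm over their backs; the gripper's body (76 mm by 85 mm) begins 54 mm behind the grasp point. The pads swing forward as they close: fully open they stand 13 mm farther back than shut.
Start: joints at [1.181, 0.628, 0.038, 1.517, -0.027, 0.996, -0.02], TCP at [206.839, -616.227, 231.313] pointing down, gripper open.
Joint ranges: [-3.06, 3.06], [-0.37, 2.12], [-1.25, 1.32], [0.18, 2.47], [-1.1, 4.24], [0.23, 1.98], [-2.94, 2.94]. Speed limits (rad/s): [2.57, 2.57, 3.14, 3.14, 3.14, 3.14, 3.14].

## Interface

Orientations are given as [roll, pitch, yaw] about the fixed x, y, z axes, in that order (R = Rz(yaw) Ry(pitch) Rx(roll)).
In Python, from cell import ctrl gives the robot as it stands.
- The arm moves only by the tool nudge_tcp, called as name(argument=value, ...) on one line, values as JSON. Schema: {"type":"object","properties":{"deltas":{"type":"array","items":{"type":"array","items":{"type":"number"},"minItems":7,"maxItems":7},"minItems":1,"maxItems":12},"only":{"type":"string"},"quiet":{"type":"boolean"},"lines":{"type":"string"}},"required":["deltas"],"additionalProperties":false}. deltas is a list of rows, 1 to 12 of them, each of 7 numbers: dx, dy, dz in shares of the most that a row can go, 1 being 50 mm, then a rotation vector rx, ry, rz in shares of pi/2 rad (1.0 is pi/2 rad), then the finger opening in mm; each row shifts and turns the commanded pose from where the row before left it, along the tool's axes as they then stand; what a row does not reach is not made up. A row lasts 1/10 s, in which the tool goes at most 50 mm and 0.15 rad, less where a joint would pass 70% of its speed; a pose out of reach is approached as far as the arm can. The fingers move at their own pace and stop on an object; the grip force is fixed at half the most. Time passes only in rows, so rows that do not move let the fingers close. The tool returns the time, the measured TCP pose, the force, the opening and the grip force at its end. only (a regular expression) keeps the lines of the reply that match it, lines (a string "A,B") keeps lines A to B, and quiet returns only ok. No shift or turn number may pass 1 either way. Input that does not fit is refused with a message, and nothing moves.
- ctrl.read_state(): the state, without advancing time (a new reading comes with each control period).
- ctrl.get_image(name): name is "side" or "top"; returns the picture (420x560x3 uint8, blue, green, red); there is no depth.
- ctrl.calibration(name): a dict with "fx", "fy", "cx", "cy" (pixels), "k1" (the pictures are not rectified: a ray, as slopes to the right and down, at radius r is drawn at 1 + k1 r^2 times it, then the intrinsics apply), "rvec" (rotation vector, rad) and "tvec" (3), from world to camera coordinates, as OpenCV has them. Camera axes: x right, y down, z forward; pixel columns grow to the right and rows downward; lengths in mm; the calibration is good to about 2 mm. A picture is of the moment at which its call begins. calibration takes no time and is no camera call.
- ctrl.finish_job(): hands the job in; it is judged then, once.
The state is a dict: "clock": time; "qpos": joint angles; "qd": joint speeds; "tau": joint torques, N m; "eef_pos": TCP position; "tool_rot": TCP orientation; "force": force on the tool from outside, world axes, zero at the start; "torque": the same for the moment, N m; "width": finger opening in mm; "gripper_force": force on a finger pad.
Only numpy, scipy, OpenCV 4.12 (cv2) and the standard library are available. Lean on these libraries where they do the work, as an engineer would, in place of code of your own. Each camera call takes 0.05 s, during which the arm holds its last target. There are 200 camera calls.

## Task

Put the setting block back in its well in the open instrument case, and turn the gauge's knob until its pointer stands on the long zero mark of the dial. Then shut the case's lid fully without slamming it, and last of all swing the hasp fully down over the catch. Leave everything else on the bench standing where it is.

Things in the scene. Friction and masses are not known exactly. Their poses are not given: they have to be found in the camera images.
- case: Wooden instrument case, fixed, 170 (x) x 260 (y) x 70 mm tall without lid, walls 8 mm. Origin: centre of its underside, z up. Lid hinged on top of its +x wall; its -x wall is the hasp side and faces roughly the robot's right (-y). Inside, a grey felt bed 45 mm above the bench (25 mm below the rim) holds the block's well in its -y half and the gauge in its +y half.
- well (a point): Centre of the floor of the block's well, in the case's axes. The floor is 33 mm above the bench and the well is 12 mm deep below the felt; it is 74 mm long (case's x) and 37 mm wide (case's y). Fingers do not fit into it beside the block: hold the block by its upper 23 mm or so.
- block: Loose setting block of plain steel, 60 (x) x 25 (y) x 40 (z) mm, about 0.45 kg, with two drilled holes shown in its top and sides. Origin: centre of its underside. It starts upright on the bench at the robot's right, at any yaw, in one of three places; the flange and the micrometer head stand in the other two.
- block_center (a point): Centre of the block, 20 mm above its underside.
- knob (a joint): Angle (rad) of the gauge's knob. 0: pointer on the dial's long zero mark (towards the case's -x). Positive is counter-clockwise from above; it starts at 0.6 to 1.9, so turn it clockwise. It turns from -0.8 to 2.6 against 0.03 N m of friction and stays where it is left.
- knob_grip (a point): On the knob's upright axis at gripping height, 74.5 mm above the bench; its axes turn with the knob and at 0 agree with the case's. The knob is a black bar grip 40 mm long (its x), 12 mm thick (its y), from 58 to 84 mm above the bench; the steel pointer juts from under its -x end.
- lid (a joint): Angle (rad) of the lid: 0 shut, 1.57 upright, it starts open and leaning back at 1.8 to 2.15 (stop at 2.25). A stiff hinge (0.45 N m of friction) holds it where it is left; it takes about 4 N at its front edge to start it, less as it comes down.
- lid_hinge (a point): Middle of the lid's hinge line, which lies along the case's y on top of its +x wall, 70 mm above the bench; fixed, in the case's axes.
- lid_edge (a point): Middle of the outer top front edge of the lid, in the lid's axes (the case's when shut). The lid is a tray-shaped wooden cover 170 x 260 mm, 25 mm deep: in the lid's axes this edge lies 170 mm (-x) and 25 mm (+z) from the hinge; shut, its top is 95 mm above the bench.
- hasp (a joint): Angle (rad) of the hasp relative to the lid: 0 is home, flat against the case's front with the staple through its slot. With the lid shut 1.57 stands straight out from the case, 3.14 would be straight up. Starts at 1.4 to 2.5 and stays where it is left (0.045 N m of friction); stop at 2.9.
- hasp_hinge (a point): Middle of the hasp's hinge line (along the case's y), on the lid's front edge: in the lid's axes 172 mm (-x) and 21 mm (+z) from the lid's hinge; with the lid shut 91 mm above the bench. In the lid's axes.
- hasp_tip (a point): Middle of the hasp's free end, on its outer face. The hasp is a steel plate 40 mm wide (y), 4 mm thick, 56 mm long; at 0 it hangs straight down from its hinge. Its slot, 14 mm wide, runs from 26 to 48 mm from the hinge; the staple stands 11 mm out through it when home, so push beside the slot or straddle the staple.
- catch (a point): Outer end of the catch, a steel staple 5 mm thick in the middle of the case's -x wall; it spans 42 to 62 mm above the bench and sticks out 17 mm. In the case's axes.
- gauge (a point): Centre of the gauge's white dial, in the case's axes; 52 mm above the bench, in a steel rim 92 mm across. The long zero mark runs from here towards the case's -x (the hasp side).
- flange: bystander: plain turned steel cylinder 44 mm across on a 64 mm flange, 68 mm tall; origin under its centre
- mic: bystander: micrometer head standing on a round 60 mm foot, 74 mm tall; origin under its centre
- vee: bystander: small dark steel vee block 45 x 40 mm, 38 mm tall, standing on the bench in front of the case's hasp side; origin under its centre
- driver: bystander: screwdriver lying at the far right of the bench; origin under its middle
- can: bystander: spray can 52 mm across, 170 mm tall, behind the case; origin under its centre
- flask: bystander: drinking bottle 66 mm across, 210 mm tall, behind the case; origin under its centre
- jar: bystander: jar 66 mm across, 75 mm tall, to the left; origin under its centre
- carton: bystander: cardboard carton 70 x 110 mm, 50 mm tall, to the left; origin under its centre

How it is judged (in metres and radians):
On the way, in this order (a step that is already met when the one before it is completed fails the run):
1. the block is seated in its well and the pointer is on zero, in either order, with the lid still open (horizontal distance between block_center and well below 0.012 m and z of block_center in the frame of well below 0.0235 m and angle between the z axis of block and the z axis of well, either way round below 0.08 rad and angle between the x axis of block and the x axis of well, either way round below 0.3 rad and value of joint knob between -0.1 and 0.1 rad and value of joint lid above 0.5 rad), for 0.2 s.
2. the lid is shut with the hasp not yet over the catch (value of joint lid below 0.03 rad and value of joint hasp above 0.3 rad), for 0.1 s.
3. the hasp is fully down over the catch of the shut lid (value of joint lid below 0.03 rad and value of joint hasp below 0.12 rad), for 0.2 s.
At the end, for the whole second after the job is handed in: The block rests upright in the well (centre within 12 mm of the well's centre, down on its floor within 3.5 mm, upright within 0.08 rad, its length along the well's); the pointer is within 0.1 rad of zero; the lid is shut (below 0.03 rad); the hasp is home (below 0.12 rad) (all of step 3 and horizontal distance between block_center and well below 0.012 m and z of block_center in the frame of well below 0.0235 m and angle between the z axis of block and the z axis of well, either way round below 0.08 rad and angle between the x axis of block and the x axis of well, either way round below 0.3 rad and value of joint knob between -0.1 and 0.1 rad and linear speed of block below 0.02 m/s); the robot touches nothing.
It fails at once if the lid is slammed (swung shut faster than 3 rad/s) (velocity of joint lid below -3 rad/s and value of joint lid below 0.5 rad).
It fails at once if a bystander is moved by more than 25 mm or tipped over (distance of any of flange, mic, vee, driver, can, flask, jar, carton from where it was at the start of the episode above 0.025 m or angle between any of flange, mic, vee, can, flask, jar, carton's own z axis and vertical above 0.4 rad).
It also fails if it takes over 72 s, if anything falls off the work surface, if the arm or the gripper's body presses on something with over 40 N, if the wrist force passes 120 N, or if a joint passes its speed limit or range.

## Working session

There is one attempt and no reset: what is moved stays moved. The work goes in short steps, Python scripts to look and compute and a tool call to move; the robot and the scene stay as the last step left them, time stands still between calls to the robot, and variables do not carry over. Pictures are saved under pics/ and viewed, at most 10 in all, crops included, and the job is handed in when it is done.

```bash
ls; mkdir -p pics; python3 - <<'E'
from cell import ctrl
import cv2
for n in ("top","side"):
    im=ctrl.get_image(n); cv2.imwrite(f"pics/{n}0.png",im)
    c=ctrl.calibration(n); print(n,c)
print(ctrl.read_state(), ctrl.grip_point_offset)
E
```

```text
cell.py
pics
top {'fx': 487.31020781687096, 'fy': 487.31020781687096, 'cx': 277.6770807423861, 'cy': 211.88909082952057, 'k1': -0.032429035401764186, 'rvec': array([ 2.18812581, -2.15252881,  0.12015219]), 'tvec': array([ -10.69488757,  614.01761701, 1356.52983921])}
side {'fx': 399.8270788399539, 'fy': 399.8270788399539, 'cx': 272.92025175038884, 'cy': 208.88262818201375, 'k1': -0.09542349205777143, 'rvec': array([ 0.12809535, -2.86206535,  1.25264209]), 'tvec': array([ 595.67062447,   85.30014076, 1312.93829212])}
{'clock': 0.1, 'qpos': array([ 1.18119603,  0.62924299,  0.03842042,  1.51825345, -0.02702079,
        0.99631608, -0.01997704]), 'qd': array([-5.96468480e-04, -3.27927554e-03,  3.04384761e-04, -2.97743410e-03,
       -1.08862525e-03, -6.07827081e-04,  7.83845769e-05]), 'tau': array([ 2.63040798e-03, -5.64528108e+01,  1.23012185e+00, -1.93973351e+01,
        1.12003522e-02,  5.44299925e-03,  1.56293760e-05]), 'eef_pos': array([ 206.68289731, -615.6769173 ,  230.49215495]), 'tool_rot': array([-3.13988946e+00, -1.53645294e-05,  3.23831944e-01]), 'force': array([ 0.12130945, -0.53985248, -0.05401243]), 'torque': array([ 0.01408906,  0.00838171, -0.05378348]), 'gripper_force': 0.0, 'width': 85.36823351602646} 18.700000000000003
```

View pics/top0.png

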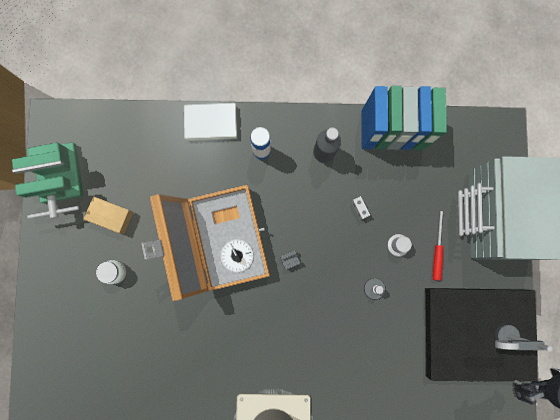

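View pics/side0.png

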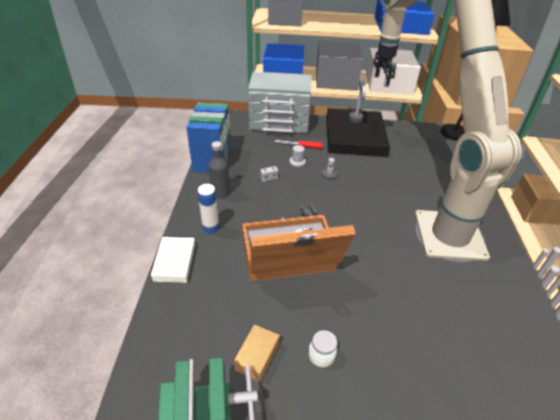

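```bash
cat > h.py <<'E'
import numpy as np, cv2
from cell import ctrl
from scipy.spatial.transform import Rotation as R
def cam(n):
    c=ctrl.calibration(n); K=np.array([[c["fx"],0,c["cx"]],[0,c["fy"],c["cy"]],[0,0,1]])
    return K,np.array([c["k1"],0,0,0,0.]),c["rvec"].astype(float),c["tvec"].astype(float)
def ray(n,px):
    K,d,r,t=cam(n); M=R.from_rotvec(r).as_matrix()
    u=cv2.undistortPoints(np.array(px,float).reshape(-1,1,2),K,d).reshape(-1,2)
    return -M.T@t, np.c_[u,np.ones(len(u))]@M
def onz(n,px,z):
    o,v=ray(n,px); return o+v*((z-o[2])/v[:,2])[:,None]
def proj(n,P):
    K,d,r,t=cam(n); return cv2.projectPoints(np.array(P,float).reshape(-1,1,3),r,t,K,d)[0].reshape(-1,2)
def tri(pa,pb):  # top px, side px
    oa,va=ray("top",[pa]); ob,vb=ray("side",[pb])
    A=np.c_[va[0],-vb[0]]; s=np.linalg.lstsq(A,ob-oa,rcond=None)[0]
    p,q=oa+s[0]*va[0],ob+s[1]*vb[0]; return (p+q)/2,np.linalg.norm(p-q)
def crop(n,x0,y0,x1,y1,f,name,im=None):
    im=ctrl.get_image(n) if im is None else im
    cv2.imwrite("pics/"+name,cv2.resize(im[y0:y1,x0:x1],None,fx=f,fy=f,interpolation=cv2.INTER_CUBIC)); return im
def tool(dp,dR=None):
    "world vector (mm) -> tool axes"
    s=ctrl.read_state(); return R.from_euler("xyz",s["tool_rot"]).inv().apply(dp)
E
python3 - <<'E'
from h import *
im=cv2.imread("pics/top0.png")
crop("top",140,175,305,305,4.8,"c1.png",im)
crop("top",335,180,415,240,8,"c2.png",im)
E
```

```text
(no output)
```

View pics/c1.png

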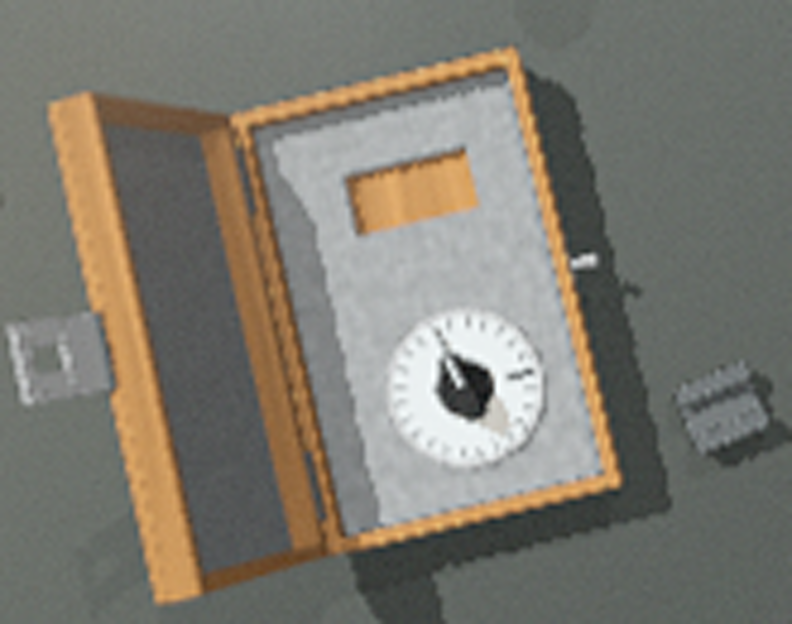

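View pics/c2.png

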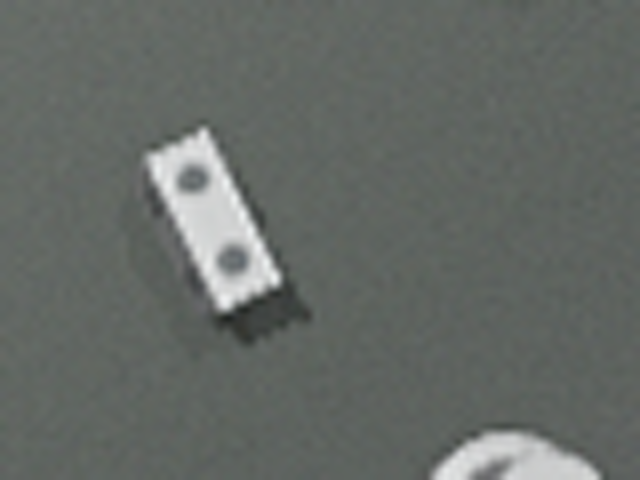

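The case's rim corners in the crop are at (515,48) and (620,485), the well corners at (347,180), (467,150), (478,208) and (358,236), the dial centre at (467,388), the zero mark at (522,375) and the pointer tip at about (437,330). The block's top corners in crop 2 are (148,155), (207,128), (280,283) and (222,312).

```bash
python3 - <<'E'
from h import *
np.set_printoptions(precision=3,suppress=True)
c1=lambda p:np.array(p,float)/4.8+[140,175]-0.4
c2=lambda p:np.array(p,float)/8+[335,180]-0.44
rim=onz("top",c1([(515,48),(620,485),(335,550),(235,118)]),70)
print("rim",rim, [np.linalg.norm(rim[i]-rim[i-1]) for i in range(4)])
well=onz("top",c1([(347,180),(467,150),(478,208),(358,236)]),45); wc=well.mean(0)
print("well",wc,[np.linalg.norm(well[i]-well[i-1]) for i in range(4)])
xa=(well[0]-well[1])+(well[3]-well[2]); print("well yaw",np.arctan2(xa[1],xa[0]))
ya=rim[1]-rim[0]+rim[2]-rim[3]; cy=np.arctan2(ya[1],ya[0])-np.pi/2+0; print("case yaw from y edges",cy)
xr=rim[3]-rim[0]+rim[2]-rim[1]; print("from x edges",np.arctan2(xr[1],xr[0]))
d=onz("top",c1([(467,388)]),52)[0]; z=onz("top",c1([(522,375)]),52)[0]; p=onz("top",c1([(437,330)]),56)[0]
az=np.arctan2(*(z-d)[[1,0]]); ap=np.arctan2(*(p-d)[[1,0]]); print("dial",d,"zero dir",az,"+pi",az+np.pi,"pointer",ap,"knob",(ap-az+np.pi)%(2*np.pi)-np.pi)
kt=onz("top",c1([(467,388)]),84)[0]; print(kt)
b=onz("top",c2([(148,155),(207,128),(280,283),(222,312)]),40); print("block",b.mean(0),[np.linalg.norm(b[i]-b[i-1]) for i in range(4)])
l=b[2]-b[1]+b[3]-b[0]; print("block long yaw",np.arctan2(l[1],l[0]))
c=onz("top",c1([(597,262)]),52)[0]; print("catch",c)
v=onz("top",c1([(680,400),(745,362),(770,415),(705,452)]),38).mean(0); print("vee",v)
yaw=cy; X=np.array([np.cos(yaw),np.sin(yaw),0]);Y=np.array([-X[1],X[0],0]); 
o=rim.mean(0); print("case centre",o,"well in case",(wc-o)@X,(wc-o)@Y,"gauge",(d-o)@X,(d-o)@Y)
E
```

```text
rim [[685.178  86.604  70.   ]
 [434.403  21.126  70.   ]
 [395.047 182.407  70.   ]
 [641.485 247.77   70.   ]] [np.float64(166.98432577734735), np.float64(259.1821180406221), np.float64(166.01364657145692), np.float64(254.95861731784808)]
well [601.753 146.333  45.   ] [np.float64(33.73526659793221), np.float64(72.62264659348261), np.float64(34.94669877000844), np.float64(72.16962736661752)]
well yaw 1.8263764200079748
case yaw from y edges -4.455072566690772
from x edges 1.8228745965746551
dial [488.311 110.997  52.   ] zero dir -1.3224316784096324 +pi 1.8191609751801607 pointer 0.49500206124002166 knob 1.8174337396496538
[487.855 108.538  84.   ]
block [ 631.312 -238.149   40.   ] [np.float64(61.56425214378773), np.float64(23.35446460143855), np.float64(60.83620829493736), np.float64(23.259951753521793)]
block long yaw -2.7013273907758593
catch [562.734  37.032  52.   ]
vee [479.768 -39.191  38.   ]
case centre [539.028 134.477  70.   ] well in case -4.496377319194969 -63.67758205035757 gauge -9.799931063514725 55.022325210333186
```

```bash
python3 - <<'E'
from h import *
np.set_printoptions(precision=1,suppress=True)
for a,b in [((508,333),(360,75)),((548,346),(363,92))]: print("tap",tri(a,b))
s=ctrl.read_state(); p=s["eef_pos"]
print("tool now px",proj("top",[p]),proj("side",[p]))
print("delta tool to above block z100",tool(np.array([631.3,-238.1,100])-p))
# refine dial by white mask
im=cv2.imread("pics/top0.png"); g=im.min(2); m=(g>200).astype(np.uint8); m[:,:215]=0;m[:,260:]=0;m[:235]=0;m[280:]=0
cs=max(cv2.findContours(m,0,2)[0],key=cv2.contourArea); e=cv2.fitEllipse(cv2.convexHull(cs)); print("dial ell",e,onz("top",[e[0]],52))
# lid top outer edge corners
c1=lambda p:np.array(p,float)/4.8+[140,175]-0.4
for q in [(50,105),(160,602)]: print(c1(q))
E
```

```text
tap (array([ 315.4, -524.3,  302.3]), np.float64(7.276264506394687))
tap (array([ 262.4, -702.9,  147.1]), np.float64(6.769770377282058))
tool now px [[532.3 376.7]] [[380.8  83.9]]
delta tool to above block z100 [ 522.7 -222.6  130.9]
dial ell ((236.34864807128906, 255.05638122558594), (31.982114791870117, 32.08867645263672), 160.7724151611328) [[489.3 112.5  52. ]]
[150.  196.5]
[172.9 300. ]
```

```bash
python3 - <<'E'
from h import *
im=cv2.imread("pics/side0.png"); crop("side",235,190,365,290,6,"s1.png",im)
E
```

```text
(no output)
```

View pics/s1.png

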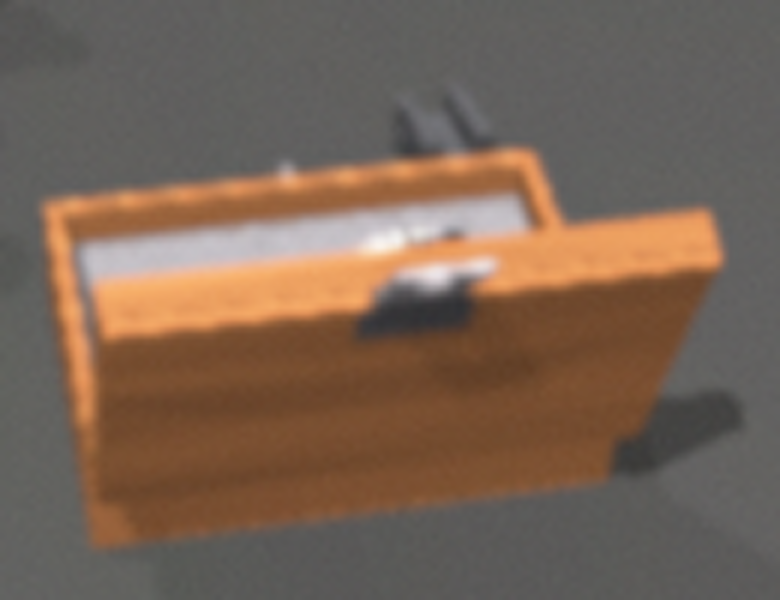

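The side crop shows the lid leaning back, its outer front edge running from (105,340) to (720,268), with the hasp standing out at mid-edge. There is a tap in the straight path to the block, so I go around it.

The rows are not in the units I measure in: shifts go in shares of 50 mm and turns go in shares of pi/2 rad. I convert before sending: -39 mm is -0.78, 14 mm is 0.28.

nudge_tcp(deltas=[[0.28, -0.78, 0, 0, 0, 0, 85], [0.28, -0.78, 0, 0, 0, 0, 85], [0.28, -0.78, 0, 0, 0, 0, 85], [0.28, -0.78, 0, 0, 0, 0, 85]])

```text
clock: 0.5
eef_pos: [210.1, -448.6, 230.9]
tool_rot: [-3.141, -0.0, 0.324]
force: [0.8, 0.7, -0.0]
width: 85.0
gripper_force: 0.0
```

nudge_tcp(deltas=[[0.78, -0.112, 0.16, 0, 0, 0, 85], [0.78, -0.112, 0.16, 0, 0, 0, 85], [0.78, -0.112, 0.16, 0, 0, 0, 85], [0.78, -0.112, 0.16, 0, 0, 0, 85], [0.78, -0.112, 0.16, 0, 0, 0, 85], [0.78, -0.112, 0.16, 0, 0, 0, 85], [0.78, -0.112, 0.16, 0, 0, 0, 85], [0.78, -0.112, 0.16, 0, 0, 0, 85], [0.78, -0.112, 0.16, 0, 0, 0, 85], [0.78, -0.112, 0.16, 0, 0, 0, 85], [0.78, -0.112, 0.16, 0, 0, 0, 85], [0.76, -0.112, 0.16, 0, 0, -0.0738, 85]])

```text
clock: 1.7
eef_pos: [632.8, -236.9, 134.4]
tool_rot: [-3.141, 0.001, 0.443]
force: [1.1, -0.7, -0.1]
width: 85.1
gripper_force: 0.0
```

```bash
python3 - <<'E'
from h import *
np.set_printoptions(precision=1,suppress=True)
E1,e1=tri((150,196.5),(252.5,246.7)); E2,e2=tri((172.9,300),(355,234.7)); print("lid edge corners",E1,e1,E2,e2,"len",np.linalg.norm(E1-E2))
X=np.array([np.cos(1.826),np.sin(1.826),0]);Y=np.array([-X[1],X[0],0]); h=np.array([538.4,136,70])+85*X
m=(E1+E2)/2; d=m-h; print("mid rel hinge",d@X,d@Y,d[2],"theta",np.arctan2(d[2],-d@X)-np.arctan2(25,170))
s=ctrl.read_state();print(s["eef_pos"],s["tool_rot"],tool(np.array([631.3,-238.1,16])-s["eef_pos"]))
E
```

```text
lid edge corners [626.2 315.4 224.1] 1.1169504936171863 [375.9 249.8 222.8] 0.38813175510011927 len 258.8162261645436
mid rel hinge 66.27392671831286 -0.851103365029545 153.44128826080956 theta 1.8324990011101179
[ 632.8 -236.9  134.4] [-3.1  0.   0.4] [ -1.8   0.5 118.5]
```

In the tool's units: 40 mm is 0.8, 26 mm is 0.52.

nudge_tcp(deltas=[[-0.036, 0.01, 0.8, 0, 0, 0, 60], [0, 0, 0.8, 0, 0, 0, 60], [0, 0, 0.52, 0, 0, 0, 60], [0, 0, 0.24, 0, 0, 0, 60], [0, 0, 0, 0, 0, 0, 20], [0, 0, 0, 0, 0, 0, 20], [0, 0, 0, 0, 0, 0, 20], [0, 0, 0, 0, 0, 0, 20], [0, 0, 0, 0, 0, 0, 20], [0, 0, 0, 0, 0, 0, 20]])

```text
clock: 2.7
eef_pos: [631.5, -240.2, 19.2]
tool_rot: [3.139, -0.002, 0.44]
force: [0.0, -0.9, 6.3]
width: 23.8
gripper_force: 60.8
```

In the tool's units: -40 mm is -0.8, -30 mm is -0.6.

nudge_tcp(deltas=[[0, 0, -0.3, 0, 0, 0, 20], [0, 0, -0.6, 0, 0, 0, 20], [0, 0, -0.8, 0, 0, 0, 20], [0, 0, -0.8, 0, 0, 0, 20], [0, 0, -0.4, 0, 0, 0, 20], [0, 0, 0, 0, 0, 0, 20]])

```text
clock: 3.3
eef_pos: [632.0, -239.9, 166.3]
tool_rot: [3.137, -0.005, 0.44]
force: [0.0, -0.3, -4.8]
width: 23.8
gripper_force: 59.8
```

```bash
python3 - <<'E'
from h import *
np.set_printoptions(precision=1,suppress=True)
s=ctrl.read_state();print(s["eef_pos"],s["tool_rot"],tool(np.array([601.8,146.3,160])-s["eef_pos"]))
im=ctrl.get_image("top"); x,y=proj("top",[s["eef_pos"]])[0].astype(int); crop("top",x-50,y-40,x+50,y+40,6,"g1.png",im)
E
```

```text
[ 632.  -239.9  166.3] [ 3.1 -0.   0.4] [ 137.1 -362.4    5.4]
```

In the tool's units: -36.2 mm is -0.724, 13.7 mm is 0.274.

nudge_tcp(deltas=[[0.274, -0.724, 0, 0, 0, 0, 20], [0.274, -0.724, 0, 0, 0, 0, 20], [0.274, -0.724, 0, 0, 0, 0, 20], [0.274, -0.724, 0, 0, 0, 0, 20], [0.274, -0.724, 0, 0, 0, 0, 20], [0.274, -0.724, 0, 0, 0, 0, 20], [0.274, -0.724, 0, 0, 0, 0, 20], [0.274, -0.724, 0, 0, 0, 0, 20], [0.274, -0.724, 0, 0, 0, 0, 20], [0.274, -0.724, 0, 0, 0, 0, 20]])

```text
clock: 4.35
eef_pos: [597.7, 147.5, 159.8]
tool_rot: [-3.141, 0.005, 0.44]
force: [1.1, -0.9, -4.7]
width: 24.1
gripper_force: 59.8
```

nudge_tcp(deltas=[[0, 0, 0, 0, 0, -0.0955, 20], [0, 0, 0, 0, 0, -0.0955, 20], [0, 0, 0, 0, 0, -0.0955, 20], [0, 0, 0, 0, 0, -0.0955, 20], [0, 0, 0, 0, 0, -0.0955, 20], [0, 0, 0, 0, 0, -0.0955, 20], [0, 0, 0, 0, 0, -0.0955, 20], [0, 0, 0, 0, 0, -0.0955, 20], [0, 0, 0, 0, 0, -0.0955, 20], [0, 0, 0, 0, 0, -0.0229, 20], [0, 0, 0, 0, 0, 0, 20]])

```text
clock: 5.45
eef_pos: [598.8, 145.9, 160.6]
tool_rot: [-3.138, -0.0, 1.824]
force: [-0.1, -0.8, -5.0]
width: 23.7
gripper_force: 60.1
```

```bash
python3 - <<'E'
from h import *
np.set_printoptions(precision=3,suppress=True)
s=ctrl.read_state();print(s["eef_pos"],s["tool_rot"],s["qpos"],tool(np.array([601.8,146.3,110])-s["eef_pos"]))
E
```

```text
[598.815 145.894 160.62 ] [-3.138 -0.     1.824] [-0.069  0.683 -0.353  1.676  0.296  0.84  -0.297] [-0.373  3.17  50.609]
```

In the tool's units: 25 mm is 0.5, 20 mm is 0.4.

nudge_tcp(deltas=[[0, 0.04, 0.5, 0, 0, 0, 20], [0, 0.024, 0.5, 0, 0, 0, 20], [0, 0, 0.4, 0, 0, 0, 20], [0, 0, 0, 0, 0, 0, 20], [0, 0, 0, 0, 0, 0, 20]])

```text
clock: 5.95
eef_pos: [602.9, 147.4, 92.1]
tool_rot: [-3.141, 0.0, 1.825]
force: [-0.2, 0.7, -3.7]
width: 23.8
gripper_force: 60.1
```

```bash
python3 - <<'E'
from h import *
np.set_printoptions(precision=3,suppress=True)
s=ctrl.read_state();print(s["eef_pos"],s["tool_rot"])
im=ctrl.get_image("top"); crop("top",170,175,290,275,6,"g2.png",im)
E
```

```text
[602.868 147.358  92.064] [-3.141  0.     1.825]
```

View pics/g2.png

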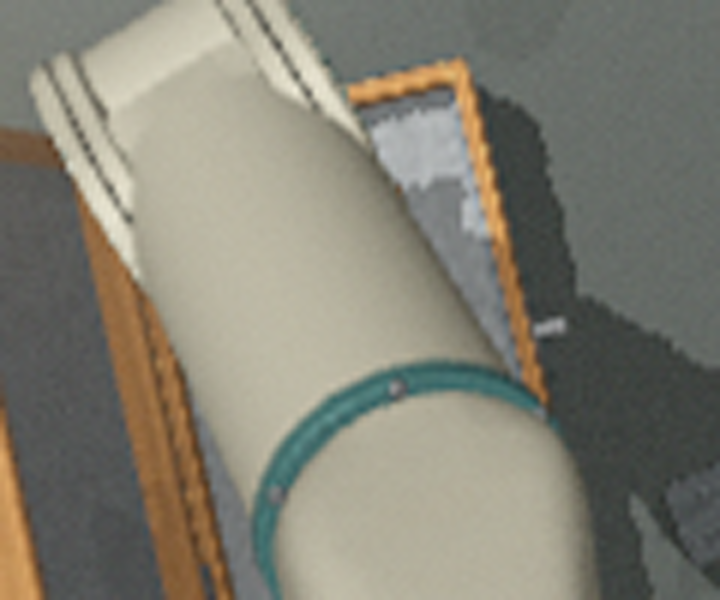

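The arm hides the well from the top camera, so I lower by force and position.

nudge_tcp(deltas=[[-0.016, -0.026, 0.28, 0, 0, 0, 20], [0, 0, 0.24, 0, 0, 0, 20], [0, 0, 0.16, 0, 0, 0, 20], [0, 0, 0.08, 0, 0, 0, 20], [0, 0, 0.04, 0, 0, 0, 20], [0, 0, 0, 0, 0, 0, 20]])

```text
clock: 6.6
eef_pos: [602.2, 146.2, 52.4]
tool_rot: [3.141, -0.0, 1.826]
force: [-0.6, 0.0, -4.6]
width: 23.7
gripper_force: 60.3
```

In the tool's units: 1.5 mm is 0.03, 1 mm is 0.02.

nudge_tcp(deltas=[[0, 0, 0.03, 0, 0, 0, 20], [0, 0, 0.02, 0, 0, 0, 20], [0, 0, 0, 0, 0, 0, 20]])

```text
clock: 6.9
eef_pos: [602.6, 146.4, 52.1]
tool_rot: [3.14, 0.0, 1.826]
force: [-4.5, -1.4, 11.5]
width: 23.6
gripper_force: 62.2
```

In the tool's units: -35 mm is -0.7, -25 mm is -0.5.

nudge_tcp(deltas=[[0, 0, -0.01, 0, 0, 0, 28], [0, 0, 0, 0, 0, 0, 45], [0, 0, 0, 0, 0, 0, 45], [0, 0, -0.2, 0, 0, 0, 45], [0, 0, -0.5, 0, 0, 0, 45], [0, 0, -0.7, 0, 0, 0, 45], [0, 0, -0.7, 0, 0, 0, 45], [0, 0, 0, 0, 0, 0, 45]])

```text
clock: 7.7
eef_pos: [605.6, 147.6, 161.0]
tool_rot: [3.131, -0.001, 1.826]
force: [0.1, 1.2, 0.5]
width: 44.7
gripper_force: 0.0
```

```bash
python3 - <<'E'
from h import *
np.set_printoptions(precision=3,suppress=True)
s=ctrl.read_state();print(s["eef_pos"],s["tool_rot"],s["qpos"])
t=1.826
# knob axis estimates at dial / grip
print(tool(np.array([489.1,112.0,130])-s["eef_pos"]))
E
```

```text
[605.631 147.622 161.023] [ 3.131 -0.001  1.826] [-0.069  0.685 -0.354  1.669  0.302  0.831 -0.297]
[  -5.112 -122.06    29.764]
```

In the tool's units: -41 mm is -0.82, -40 mm is -0.8.

nudge_tcp(deltas=[[-0.026, -0.8, 0, 0, 0, 0, 45], [-0.026, -0.82, 0, 0, 0, 0, 45], [-0.05, -0.82, 0, 0, 0, 0, 45]])

```text
clock: 8.0
eef_pos: [483.8, 110.1, 155.3]
tool_rot: [3.142, -0.0, 1.826]
force: [1.7, -0.2, -0.5]
width: 45.0
gripper_force: 0.0
```

nudge_tcp(deltas=[[0, 0, 0, 0, 0, -0.0955, 45], [0, 0, 0, 0, 0, -0.0955, 45], [0, 0, 0, 0, 0, -0.0955, 45], [0, 0, 0, 0, 0, -0.0955, 45], [0, 0, 0, 0, 0, -0.0955, 45], [0, 0, 0, 0, 0, -0.0955, 45], [0, 0, 0, 0, 0, -0.0955, 45], [0, 0, 0, 0, 0, -0.0955, 45], [0, 0, 0, 0, 0, -0.0955, 45], [0, 0, 0, 0, 0, -0.0955, 45], [0, 0, 0, 0, 0, -0.0955, 45], [0, 0, 0, 0, 0, -0.0955, 45]])

```text
clock: 9.2
eef_pos: [485.3, 110.3, 155.3]
tool_rot: [-3.141, 0.0, -2.651]
force: [-0.4, -0.4, 0.1]
width: 45.2
gripper_force: 0.0
```

nudge_tcp(deltas=[[0, 0, 0, 0, 0, -0.0064, 45], [0, 0, 0, 0, 0, 0, 45]])

```text
clock: 9.4
eef_pos: [485.3, 110.3, 155.2]
tool_rot: [3.141, -0.0, -2.651]
force: [1.0, -0.4, 0.2]
width: 44.8
gripper_force: 0.0
```

```bash
python3 - <<'E'
from h import *
np.set_printoptions(precision=3,suppress=True)
s=ctrl.read_state();print(s["eef_pos"],s["tool_rot"],s["qpos"])
print(tool(np.array([489.1,112.0,60])-s["eef_pos"]))
c1=lambda p:np.array(p,float)/4.8+[140,175]-0.4
d=onz("top",[(236.35,255.06)],52)[0]; z=onz("top",c1([(522,375)]),52)[0]
for h in (52,57): p=onz("top",c1([(437,330)]),h)[0]; print(np.arctan2(*(p-d)[[1,0]]),np.arctan2(*(z-d)[[1,0]])+np.pi)
E
```

```text
[485.286 110.261 155.175] [ 3.141 -0.    -2.651] [ 0.287  0.665 -0.866  1.998  0.706  0.81   1.069]
[-4.204 -0.299 95.174]
0.47782766252475617 1.7792507017109855
0.469162432825543 1.7792507017109855
```

In the tool's units: 35 mm is 0.7, 17 mm is 0.34.

nudge_tcp(deltas=[[-0.084, -0.006, 0.7, 0, 0, 0, 45], [0, 0, 0.7, 0, 0, 0, 45], [0, 0, 0.34, 0, 0, 0, 45], [0, 0, 0.14, 0, 0, 0, 45], [0, 0, 0, 0, 0, 0, 45]])

```text
clock: 9.9
eef_pos: [488.9, 112.2, 60.9]
tool_rot: [3.142, -0.001, -2.648]
force: [0.7, 0.6, 0.4]
width: 44.7
gripper_force: 0.0
```

nudge_tcp(deltas=[[0, 0, 0, 0, 0, 0, 5], [0, 0, 0, 0, 0, 0, 5], [0, 0, 0, 0, 0, 0, 5], [0, 0, 0, 0, 0, 0, 5], [0, 0, 0, 0, 0, 0, 5], [0, 0, 0, 0, 0, 0, 5]])

```text
clock: 10.5
eef_pos: [490.8, 111.2, 62.6]
tool_rot: [-3.139, 0.002, -2.649]
force: [1.7, -2.0, 6.7]
width: 10.7
gripper_force: 59.2
```

```bash
python3 - <<'E'
from h import *
s=ctrl.read_state();print(s["torque"],s["tool_rot"])
E
```

```text
[-0.59495464 -0.24038514  0.04038878] [-3.13880250e+00  2.13176444e-03 -2.64880745e+00]
```

In the tool's units: 0.15 rad is 0.0955.

nudge_tcp(deltas=[[0, 0, 0, 0, 0, 0.0955, 5], [0, 0, 0, 0, 0, 0.0955, 5], [0, 0, 0, 0, 0, 0.0955, 5], [0, 0, 0, 0, 0, 0.0955, 5], [0, 0, 0, 0, 0, 0.0955, 5], [0, 0, 0, 0, 0, 0.0955, 5], [0, 0, 0, 0, 0, 0.0955, 5], [0, 0, 0, 0, 0, 0.0955, 5], [0, 0, 0, 0, 0, 0.0955, 5], [0, 0, 0, 0, 0, 0.0955, 5], [0, 0, 0, 0, 0, 0.0955, 5], [0, 0, 0, 0, 0, 0.0955, 5]])

```text
clock: 11.7
eef_pos: [488.9, 106.7, 62.6]
tool_rot: [-3.139, 0.007, 1.825]
force: [-2.5, -12.1, 11.1]
width: 10.8
gripper_force: 60.0
```

nudge_tcp(deltas=[[0, 0, 0, 0, 0, 0.0076, 5], [0, 0, 0, 0, 0, 0, 5], [0, 0, 0, 0, 0, 0, 5]])

```text
clock: 12.0
eef_pos: [488.9, 106.7, 62.6]
tool_rot: [-3.139, 0.007, 1.819]
force: [-2.2, -11.3, 11.3]
width: 10.7
gripper_force: 60.0
```

nudge_tcp(deltas=[[0, 0, 0, 0, 0, 0, 20], [0, 0, 0, 0, 0, 0, 45], [0, 0, 0, 0, 0, 0, 45], [0, 0, -0.4, 0, 0, 0, 45], [0, 0, -0.8, 0, 0, 0, 45], [0, 0, -1, 0, 0, 0, 20], [0, 0, -1, 0, 0, 0, 0], [0, 0, -1, 0, 0, 0, 0], [0, 0, -0.4, 0, 0, 0, 0], [0, 0, 0, 0, 0, 0, 0]])

```text
clock: 13.0
eef_pos: [491.0, 113.6, 294.8]
tool_rot: [3.134, -0.0, 1.825]
force: [0.5, -0.7, 0.2]
width: 0.1
gripper_force: 0.0
```

```bash
python3 - <<'E'
from h import *
np.set_printoptions(precision=1,suppress=True)
s=ctrl.read_state(); X=np.array([np.cos(1.825),np.sin(1.825),0]);Y=np.array([-X[1],X[0],0])
h=np.array([538.4,136,70])+85*X
for x,z in ((115,210),(115,125)):
    w=h+70*Y+x*X+[0,0,z]; print(s["eef_pos"],w,tool(w-s["eef_pos"]))
E
```

```text
[491.  113.6 294.8] [420.4 312.  280. ] [209.8 -18.7  14.6]
[491.  113.6 294.8] [420.4 312.  195. ] [209.8 -19.4  99.6]
```

In the tool's units: 42 mm is 0.84, -3.8 mm is -0.076.

nudge_tcp(deltas=[[0.84, -0.076, 0, 0, 0, 0, 0], [0.84, -0.076, 0, 0, 0, 0, 0], [0.84, -0.076, 0, 0, 0, 0, 0], [0.84, -0.076, 0, 0, 0, 0, 0], [0.84, -0.076, 0, 0, 0, 0, 0], [0, 0, 0, 0, 0, 0, 0]])

```text
clock: 13.6
eef_pos: [413.7, 317.5, 290.2]
tool_rot: [-3.139, -0.005, 1.835]
force: [0.1, -0.5, -0.7]
width: 0.2
gripper_force: 0.0
```

```bash
python3 - <<'E'
from h import *
np.set_printoptions(precision=1,suppress=True)
s=ctrl.read_state(); print(s["eef_pos"],s["tool_rot"],s["qpos"])
im=ctrl.get_image("top"); crop("top",140,175,300,305,5,"t3.png",im)
E
```

```text
[413.7 317.5 290.2] [-3.1 -0.   1.8] [-0.4  0.4 -0.5  1.8  0.2  1.  -0.7]
```

View pics/t3.png

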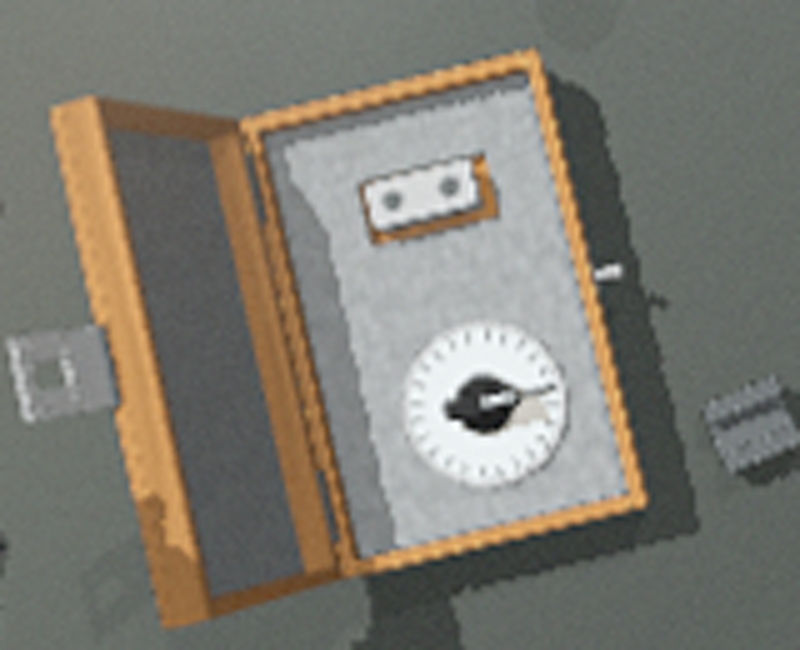

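The block sits in its well (top corners about (362,185), (470,157), (480,207) and (375,232)), and the pointer, tip about (552,387), lies over the zero mark. A quick numeric check:

```bash
python3 - <<'E'
from h import *
np.set_printoptions(precision=3,suppress=True)
X=np.array([np.cos(1.825),np.sin(1.825),0]);Y=np.array([-X[1],X[0],0])
g=lambda p:np.array(p,float)/5+[140,175]-0.4
b=onz("top",g([(362,185),(470,157),(480,207),(375,232)]),73).mean(0); print("block",b,"rel well",(b-[601.8,146.3,0])@X,(b-[601.8,146.3,0])@Y)
d=onz("top",[(236.35,255.06)],52)[0]; p=onz("top",g([(552,387)]),56)[0]
print("pointer",np.arctan2(*(p-d)[[1,0]])+np.pi)
print("zero line px",(proj("top",[d,d-40*X])+0.4-[140,175])*5)
s=ctrl.read_state(); h=np.array([538.4,136,70])+85*X
w=h+70*Y+115*X+[0,0,125]; print(tool(w-s["eef_pos"]))
E
```

```text
block [602.458 147.955  73.   ] rel well 1.4366484524997447 -1.0533093980526698
pointer 1.804232366755665
zero line px [[483.75  402.3  ]
 [553.693 385.338]]
[-3.219  4.446 94.886]
```

In the tool's units: 35 mm is 0.7, 25 mm is 0.5.

nudge_tcp(deltas=[[-0.02, 0.04, 0.7, 0, 0, 0, 0], [-0.02, 0.04, 0.7, 0, 0, 0, 0], [0, 0, 0.5, 0, 0, 0, 0], [-0.24, 0, 0, 0, 0, 0, 0], [-0.24, 0, 0, 0, 0, 0, 0], [-0.08, 0, 0, 0, 0, 0, 0], [0, 0, 0, 0, 0, 0, 0]])

```text
clock: 14.35
eef_pos: [431.0, 281.4, 197.5]
tool_rot: [3.139, 0.0, 1.821]
force: [0.4, 1.6, -0.1]
width: 0.2
gripper_force: 0.0
```

```bash
python3 - <<'E'
from h import *
np.set_printoptions(precision=1,suppress=True)
s=ctrl.read_state(); X=np.array([np.cos(1.825),np.sin(1.825),0]);Y=np.array([-X[1],X[0],0]); d=s["eef_pos"]-np.array([538.4,136,70])-85*X
print(d@X,d@Y,d[2],s["tool_rot"])
E
```

```text
82.72366646971612 67.4005833966128 127.53986613706425 [3.1 0.  1.8]
```

In the tool's units: -13 mm is -0.26, -11.7 mm is -0.234.

nudge_tcp(deltas=[[-0.234, 0, -0.008, 0, 0, 0, 0], [-0.234, 0, -0.008, 0, 0, 0, 0], [-0.234, 0, -0.008, 0, 0, 0, 0], [-0.234, 0, -0.008, 0, 0, 0, 0], [-0.24, 0, -0.02, 0, 0, 0, 0], [-0.24, 0, -0.02, 0, 0, 0, 0], [-0.24, 0, -0.02, 0, 0, 0, 0], [-0.26, 0, 0.046, 0, 0, 0, 0], [-0.26, 0, 0.046, 0, 0, 0, 0], [0, 0, 0, 0, 0, 0, 0]])

```text
clock: 15.35
eef_pos: [456.8, 173.5, 195.3]
tool_rot: [-3.138, 0.003, 1.82]
force: [0.1, -1.3, 0.5]
width: 0.1
gripper_force: 0.0
```

```bash
python3 - <<'E'
from h import *
np.set_printoptions(precision=1,suppress=True)
s=ctrl.read_state(); X=np.array([np.cos(1.825),np.sin(1.825),0]);Y=np.array([-X[1],X[0],0]); d=s["eef_pos"]-np.array([538.4,136,70])-85*X
print(d@X,d@Y,d[2],s["tool_rot"],s["force"]@X)
E
```

```text
-28.222626451926427 69.58602724070938 125.31628937626382 [-3.1  0.   1.8] -1.303197992757505
```

In the tool's units: -11 mm is -0.22, -9.5 mm is -0.19.

nudge_tcp(deltas=[[-0.22, 0, 0.08, 0, 0, 0, 0], [-0.22, 0, 0.08, 0, 0, 0, 0], [-0.22, 0, 0.14, 0, 0, 0, 0], [-0.22, 0, 0.14, 0, 0, 0, 0], [-0.19, 0, 0.18, 0, 0, 0, 0], [-0.19, 0, 0.18, 0, 0, 0, 0]])

```text
clock: 15.95
eef_pos: [472.8, 114.9, 155.4]
tool_rot: [-3.141, 0.001, 1.823]
force: [0.0, 1.3, 1.6]
width: 0.2
gripper_force: 0.7
```

```bash
python3 - <<'E'
from h import *
np.set_printoptions(precision=1,suppress=True)
s=ctrl.read_state(); X=np.array([np.cos(1.825),np.sin(1.825),0]);Y=np.array([-X[1],X[0],0]); d=s["eef_pos"]-np.array([538.4,136,70])-85*X
print(d@X,d@Y,d[2],s["tool_rot"],s["force"]@X)
im=ctrl.get_image("side"); crop("side",225,160,385,290,5,"l1.png",im)
E
```

```text
-88.87877286194419 68.79973137198776 85.38585557602349 [-3.1  0.   1.8] 1.2142864016905583
```

View pics/l1.png

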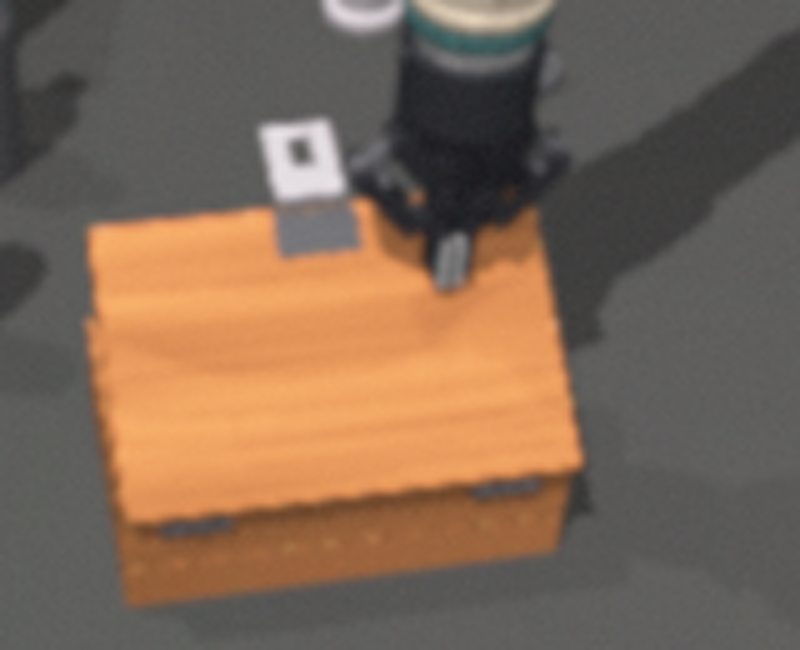

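The side picture shows the finger (about (455,275)) on the lid near its edge, with the lid half down. The hasp stands out beside it at about (305,160). I continue slowly.

The rows are not in the units I measure in: shifts go in shares of 50 mm and turns go in shares of pi/2 rad. I convert before sending: 9 mm is 0.18, 8 mm is 0.16.

nudge_tcp(deltas=[[-0.112, 0, 0.154, 0, 0, 0, 0], [-0.112, 0, 0.154, 0, 0, 0, 0], [-0.112, 0, 0.154, 0, 0, 0, 0], [-0.08, 0, 0.18, 0, 0, 0, 0], [-0.08, 0, 0.18, 0, 0, 0, 0], [-0.04, 0, 0.16, 0, 0, 0, 0], [-0.04, 0, 0.12, 0, 0, 0, 0], [-0.02, 0, 0.08, 0, 0, 0, 0], [0, 0, 0.04, 0, 0, 0, 0], [0, 0, 0, 0, 0, 0, 0]])

```text
clock: 17.0
eef_pos: [480.0, 87.6, 95.3]
tool_rot: [3.142, 0.0, 1.824]
force: [0.2, -0.1, -0.9]
width: -0.2
gripper_force: 0.0
```

```bash
python3 - <<'E'
from h import *
np.set_printoptions(precision=1,suppress=True)
s=ctrl.read_state(); X=np.array([np.cos(1.825),np.sin(1.825),0]);Y=np.array([-X[1],X[0],0]); d=s["eef_pos"]-np.array([538.4,136,70])-85*X
print(d@X,d@Y,d[2],s["tool_rot"],s["force"])
E
```

```text
-117.14414773971522 68.65600461486746 25.26472016463066 [3.1 0.  1.8] [ 0.2 -0.1 -0.9]
```

In the tool's units: 1.5 mm is 0.03, 1 mm is 0.02.

nudge_tcp(deltas=[[0, 0, 0.03, 0, 0, 0, 0], [0, 0, 0.03, 0, 0, 0, 0], [0, 0, 0.03, 0, 0, 0, 0], [0, 0, 0.02, 0, 0, 0, 0], [0, 0, 0, 0, 0, 0, 0]])

```text
clock: 17.5
eef_pos: [480.3, 87.7, 94.6]
tool_rot: [3.139, 0.003, 1.824]
force: [-11.7, -3.3, 54.6]
width: -0.3
gripper_force: 27.2
```

```bash
python3 -c "
from h import *
print(ctrl.read_state()['eef_pos'])"
```

```text
[480.34379264  87.72983158  94.58079019]
```

In the tool's units: -45 mm is -0.9, -40 mm is -0.8.

nudge_tcp(deltas=[[0, 0, -0.2, 0, 0, 0, 0], [0, 0, -0.8, 0, 0, 0, 0], [0, 0, -0.9, 0, 0, 0, 0], [0, 0, -0.9, 0, 0, 0, 0], [0.3, 0.6, 0, 0, 0, 0, 0], [0.3, 0.6, 0, 0, 0, 0, 0], [0, 0, 0, 0, 0, 0, 0]])

```text
clock: 18.2
eef_pos: [533.7, 135.5, 230.6]
tool_rot: [3.136, -0.003, 1.826]
force: [-0.5, 0.6, 0.4]
width: 0.4
gripper_force: 0.0
```

```bash
python3 - <<'E'
from h import *
np.set_printoptions(precision=1,suppress=True)
s=ctrl.read_state(); print(s["eef_pos"])
a=ctrl.get_image("top")[195:295,220:300]; b=ctrl.get_image("side")[170:270,240:320]
cv2.imwrite("pics/h1.png",cv2.resize(np.hstack([a,b]),None,fx=5,fy=5,interpolation=cv2.INTER_CUBIC))
E
```

```text
[533.7 135.5 230.6]
```

View pics/h1.png

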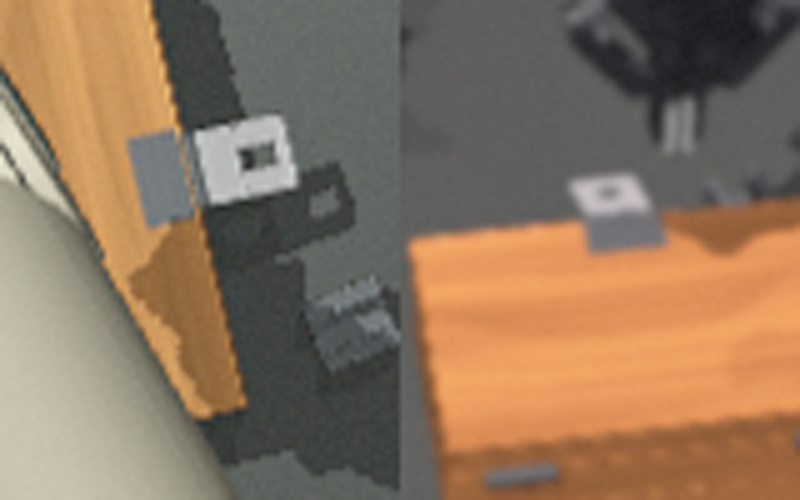

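Left (top view): the hasp plate's free end runs (282,115)–(298,187) and its hinge end (193,128)–(205,205). Right (side view): the free end runs (570,180)–(638,177).

```bash
python3 - <<'E'
from h import *
np.set_printoptions(precision=1,suppress=True)
X=np.array([np.cos(1.825),np.sin(1.825),0]);Y=np.array([-X[1],X[0],0]);o=np.array([538.4,136,0])
T=lambda p:np.array(p)/5+[219.6,194.6]; S=lambda p:np.array(p)/5+[159.6,169.6]
for t,s in (((282,115),(570,180)),((298,187),(638,177))):
    p,e=tri(T(t),S(s)); d=p-o; print("tip",p,e,"case",d@X,d@Y,d[2])
for t in ((193,128),(205,205)):
    d=onz("top",[T(t)],91)[0]-o; print("hinge end",d@X,d@Y)
s=ctrl.read_state(); d=s["eef_pos"]-o; print("tcp case",d@X,d@Y,d[2],s["tool_rot"])
c=onz("top",[np.array([597,262])/4.8+[139.6,174.6]],62)[0]-o; print("catch",c@X,c@Y)
E
```

```text
tip [595.1   3.9  77.9] 3.3150468612191437 case -142.08254156592886 -21.660624565207097 77.86257428719603
tip [553.7  -5.5  76.2] 0.6148072041302306 case -140.7621517236939 20.767801270566178 76.22721527947806
hinge end -92.51129333365537 -23.374254676297596
hinge end -89.11057705846272 18.96985310412213
tcp case -1.7846186957646393 8.88561420167721 229.37579184231558 [-3.1 -0.   1.8]
catch -101.95137495437913 2.0592484989517215
```

In the tool's units: 40 mm is 0.8, -36 mm is -0.72.

nudge_tcp(deltas=[[-0.7, 0.14, 0, 0, 0, 0, 0], [-0.7, 0.14, 0, 0, 0, 0, 0], [-0.7, 0.14, 0, 0, 0, 0, 0], [-0.72, 0.14, 0, 0, 0, 0, 0], [0, 0, 0.8, 0, 0, 0, 0], [0, 0, 0.8, 0, 0, 0, 0], [0, 0, 0.68, 0, 0, 0, 0], [0, 0, 0, 0, 0, 0, 0]])

```text
clock: 19.1
eef_pos: [588.1, 0.7, 111.3]
tool_rot: [-3.131, -0.002, 1.823]
force: [-1.0, 0.1, 0.9]
width: 0.1
gripper_force: 0.0
```

```bash
python3 - <<'E'
from h import *
np.set_printoptions(precision=1,suppress=True)
X=np.array([np.cos(1.825),np.sin(1.825),0]);Y=np.array([-X[1],X[0],0]);o=np.array([538.4,136,0])
s=ctrl.read_state(); d=s["eef_pos"]-o; print("tcp case",d@X,d@Y,d[2],s["tool_rot"],s["qpos"])
E
```

```text
tcp case -143.501554138451 -14.088695703513093 111.27830763747068 [-3.1 -0.   1.8] [ 0.2  0.7 -0.4  1.8  0.4  0.7 -0.2]
```

In the tool's units: 13 mm is 0.26, 12 mm is 0.24.

nudge_tcp(deltas=[[0.02, 0.1, 0.24, 0, 0, 0, 0], [0, 0, 0.26, 0, 0, 0, 0], [0.04, 0, 0.16, 0, 0, 0, 0], [0.04, 0, 0.16, 0, 0, 0, 0], [0.08, 0, 0.12, 0, 0, 0, 0], [0.08, 0, 0.1, 0, 0, 0, 0], [0.11, 0, 0.08, 0, 0, 0, 0], [0.11, 0, 0.08, 0, 0, 0, 0], [0.12, 0, 0.04, 0, 0, 0, 0], [0.12, 0, 0.04, 0, 0, 0, 0], [0, 0, 0, 0, 0, 0, 0]])

```text
clock: 20.2
eef_pos: [588.5, 39.5, 51.6]
tool_rot: [-3.141, -0.001, 1.825]
force: [-0.4, -0.1, 0.7]
width: -0.1
gripper_force: 0.0
```

```bash
python3 - <<'E'
from h import *
np.set_printoptions(precision=1,suppress=True)
X=np.array([np.cos(1.825),np.sin(1.825),0]);Y=np.array([-X[1],X[0],0]);o=np.array([538.4,136,0])
s=ctrl.read_state(); d=s["eef_pos"]-o; print("tcp case",d@X,d@Y,d[2],s["tool_rot"],s["force"]@X,s["force"])
E
```

```text
tcp case -105.99067156938126 -24.23782691508122 51.612661758294145 [-3.1 -0.   1.8] 0.02796123069601107 [-0.4 -0.1  0.7]
```

In the tool's units: -3 mm is -0.06, 2 mm is 0.04.

nudge_tcp(deltas=[[0.04, -0.06, 0.04, 0, 0, 0, 0], [0.04, 0, 0, 0, 0, 0, 0], [0.04, 0, 0, 0, 0, 0, 0], [0.04, 0, 0, 0, 0, 0, 0], [0, 0, 0, 0, 0, 0, 0]])

```text
clock: 20.7
eef_pos: [585.4, 38.9, 49.8]
tool_rot: [-3.142, 0.007, 1.82]
force: [3.0, -10.6, -0.4]
width: 0.0
gripper_force: 0.0
```

```bash
python3 - <<'E'
from h import *
np.set_printoptions(precision=1,suppress=True)
X=np.array([np.cos(1.825),np.sin(1.825),0]);Y=np.array([-X[1],X[0],0]);o=np.array([538.4,136,0])
s=ctrl.read_state(); d=s["eef_pos"]-o; print("tcp case",d@X,d@Y,d[2],s["force"]@X,s["force"]@Y)
E
```

```text
tcp case -105.83470514791661 -21.045959169603933 49.82992245102373 -10.99390869949265 -0.24741758214887216
```

In the tool's units: 2 mm is 0.04.

nudge_tcp(deltas=[[0.04, 0, 0, 0, 0, 0, 0], [0.04, 0, 0, 0, 0, 0, 0], [0, 0, 0, 0, 0, 0, 0]])

```text
clock: 21.0
eef_pos: [585.4, 38.9, 49.9]
tool_rot: [-3.141, 0.012, 1.817]
force: [6.8, -18.7, -0.7]
width: -0.3
gripper_force: 0.0
```

```bash
python3 - <<'E'
from h import *
np.set_printoptions(precision=1,suppress=True)
X=np.array([np.cos(1.825),np.sin(1.825),0]);Y=np.array([-X[1],X[0],0]);o=np.array([538.4,136,0])
s=ctrl.read_state(); d=s["eef_pos"]-o; print("tcp case",d@X,d@Y,d[2],s["force"]@X,s["force"]@Y)
E
```

```text
tcp case -105.80351267589818 -21.028766789707987 49.9060593698096 -19.763558165446717 -1.859826592524378
```

nudge_tcp(deltas=[[-0.16, 0, 0, 0, 0, 0, 0], [-0.5, 0, 0, 0, 0, 0, 0], [-0.5, 0, -0.2, 0, 0, 0, 0], [-0.4, 0, -0.8, 0, 0, 0, 0], [0, 0, -0.8, 0, 0, 0, 0], [0, 0.9, -0.2, 0, 0, 0, 0], [0, 0.9, 0, 0, 0, 0, 0], [0, 0, 0, 0, 0, 0, 0]])

```text
clock: 21.8
eef_pos: [694.8, -0.4, 150.6]
tool_rot: [3.134, -0.003, 1.825]
force: [-0.1, 0.1, -0.6]
width: 0.3
gripper_force: 0.0
```

```bash
python3 - <<'E'
from h import *
a=ctrl.get_image("top")[195:295,220:300]; b=ctrl.get_image("side")[170:270,240:320]
cv2.imwrite("pics/h2.png",cv2.resize(np.hstack([a,b]),None,fx=5,fy=5,interpolation=cv2.INTER_CUBIC))
E
```

```text
(no output)
```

View pics/h2.png

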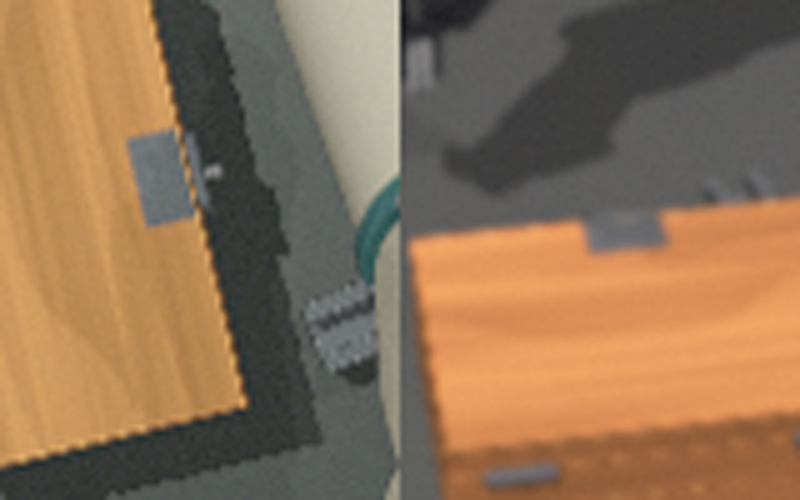

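The hasp hangs against the front, with the staple end showing through at (215,172); the plate's outer lower edge runs about (197,135)–(212,207). I compare that with projections at several angles.

```bash
python3 - <<'E'
from h import *
np.set_printoptions(precision=1,suppress=True)
X=np.array([np.cos(1.825),np.sin(1.825),0]);Y=np.array([-X[1],X[0],0]);o=np.array([538.4,136,0])
f=lambda P:(proj("top",P)-[219.6,194.6])*5
for ph in (0,.06,.12,.25):
    s,c=np.sin(ph),np.cos(ph)
    print(ph,f([o+(-87-56*s-4*c)*X+y*Y+[0,0,91-56*c+4*s] for y in (-20,20)]).ravel(), f([o+(-87-4*c)*X+y*Y+[0,0,91+4*s] for y in (-20,20)]).ravel())
print("staple end",f([o-102*X+[0,0,62],o-102*X+[0,0,42]]).ravel(),"lid edge",f([o-85*X+y*Y+[0,0,95] for y in (-130,130)]).ravel())
im=cv2.imread("pics/h2.png").max(2).astype(int)
for y in (140,145,150,155,160,185,190,195,200): print(y,im[y,176:236:4])
E
```

```text
0 [195.  143.  211.5 211.5] [191.7 134.7 208.8 206. ]
0.06 [200.8 141.6 217.2 210.1] [191.7 134.6 208.8 206. ]
0.12 [206.4 140.1 222.9 208.7] [191.7 134.6 208.8 206. ]
0.25 [218.5 136.9 235.  205.6] [191.5 134.6 208.6 206. ]
staple end [221.1 169.3 221.9 171.8] lid edge [134.2 -58.1 245.4 407.3]
140 [143 117  94 118 104  67  52  55  58  60  55  53  55  58  59]
145 [111 129 129 113 107  79  57  52  56  57  55  57  57  56  58]
150 [111 149 162 113 114  98  66  53  56  55  60  58  55  57  59]
155 [112 152 156 103 117 108  71  53  57  51  51  54  58  59  57]
160 [114 140 135  92 113 108  77  53  49  47  54  58  58  57  53]
185 [111 114 114 125 126 114 114  87  51  51  55  53  53  56  57]
190 [112 114 115 115 173 136 115 101  69  56  54  55  57  57  55]
195 [114 112 111 114 187 132 113 116  87  58  52  54  56  57  61]
200 [115 112 113 114 158 102  99 118  91  58  54  56  56  56  58]
```

The plate edge matches an angle of about 0.01 rad, so the hasp is home. The arm is clear, so I hand the job in.

```bash
python3 -c "
from cell import ctrl
print(ctrl.read_state()['force'], ctrl.finish_job())"
```

```text
the job is handed in; nothing more can be done
[-0.37328156  0.54375678 -0.91400583] None
```

I handed the job in at about 22 s: the block is in its well, the pointer is on zero, the lid is shut and the hasp is home over the catch; the handover gave no verdict back.

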